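# Lock the lamp ring of the tin sconce

## Task

A new lamp has been set in the tin sconce that has the brass bayonet ring; lock it in by twisting the brass ring clockwise (seen from above), about a quarter turn, until it clicks home with its red-topped ear over the red mark on the drip pan, then let go of it. The other sconce, with the black ring and an empty socket, is not ready yet: leave its ring as it is, and leave the bell hammer and the ladle lying where they are.

Things in the scene. Friction and masses are not known exactly. Their poses are not given: they have to be found in the camera images.
- brass_ring (a joint): Brass ring's angle, growing clockwise seen from above: 0 open (red-topped ear over the pan's blue mark), 1.571 locked, at the stop (over the red mark). Starts at 0 to 0.14. Turns easily (below 0.15 N m) against a light spring; click crest at 1.26: released beyond 1.42 it snaps to 1.571 by itself, released short of 1.2 it may turn back.
- brass_ring_grip (a point): Centre of the golden ring round a white lamp, on a fixed tin sconce. Turns with it: z up the axis, x to the red-topped ear, y square to the two grip flats (44 mm apart, 26 wide). Ring 30 mm high; ears on its upper half reach 33 mm out along +x and -x; lamp top 25 mm above this point. Below: barrel 34 mm thick; pan 120 mm wide, rim 48 mm down; sill 60 mm down. Reflector 85 mm aside, top 10 mm up.
- iron_ring_ear (a point): Top of the red-topped ear of the black ring on the second tin sconce: same shape and size as the first, but black ring and empty dark socket. That ring's axis lies 26.5 mm along the point's -x; z is up; its mid-height is 15 mm lower. Bystander.
- bell_hammer_mid (a point): Middle of the small dark iron bell hammer that lies loose on the sill: 175 mm long along its x, double-knobbed head (74 mm wide, 30 mm high) at the +x end, handle 15 mm thick. The point is 11 mm above the sill. Bystander.
- ladle_mid (a point): Middle of the carved birch ladle that lies loose on the sill beyond the sconces: 223 mm long along its x, bowl (72 mm across, 30 mm high) at the -x end. The point is 15 mm above the sill. Bystander.

How it is judged:
By the outcome, as a careful person would: the job done as asked, in the order asked, and still so for the second after the job is handed in, with the robot touching nothing.
It also fails if it takes over 27 s, if anything falls off the work surface, if the arm or the gripper's body presses on something with over 40 N, if the wrist force passes 120 N, or if a joint passes its speed limit or range.

## Robot

A 7-joint arm with a two-finger parallel gripper is mounted at the origin on the work surface. World frame = base frame: x ahead of the robot, y to its left, z up, the work surface at z = 0. Lengths are in mm, angles in rad, forces in N, time in s.
With the tool pointing down it reaches from about 425 to 875 mm from the base axis. Payload 4.7 kg.
Tool frame: the origin (TCP) lies at the very end of the fingers, on their centre line; the grasp point (between the pads) lies 19 mm behind it; z points along the fingers, y is the direction in which the jaws open and shut (so a half turn about z gives the same grasp; the last joint's range is limited). The gripper opens to 85 mm and grips with 20 to 120 N. Pads are 22 mm wide; open, the fingers measure 114 mm over their backs; the gripper's body (76 mm by 85 mm) begins 54 mm behind the grasp point. The pads swing forward as they close: fully open they stand 13 mm farther back than shut.
Start: joints at [-1.32, 0.321, -0.07, 1.45, 0.023, 1.371, -0.057], TCP at [152.512, 631.874, 231.349] pointing down, gripper open.
Joint ranges: [-2.86, 2.86], [-0.3, 2.09], [-1.38, 1.24], [0.06, 2.45], [-1.56, 4.7], [0.09, 2.05], [-2.69, 2.69]. Speed limits (rad/s): [2.57, 2.57, 3.14, 3.14, 3.14, 3.14, 3.14].

## Interface

Orientations are given as a unit quaternion [x, y, z, w].
In Python, from station import observe, cams, job_done gives the robot as it stands. The module is installed in compiled form; this text tells all that it offers.
- The arm moves only by the tool step_arm, never from a script. Its argument "moves" is a list that holds one entry, the list of rows, each a list of 4 numbers: the shift along the tool's x, y, z in m, then the turn about the tool's z in rad. In form: [[[dx, dy, dz, turn], ...]]. A call has 1 to 10 rows; each row is the pose to reach, as a shift and turn from the pose commanded when the call began, along the tool's axes at that moment; what a row does not reach only later rows make up. A row lasts 1/10 s, in which the tool goes at most 50 mm and 8.59 degrees, less where a joint would pass 70% of its speed; a pose out of reach is approached as far as the arm can. A call with a gripper value outside its range is refused whole. "fingers" is the gripper's target within -1 to 1 (shut at 1, half-way at 0, fully open at -1), set as the call begins (left out, the last holds). The fingers move at their own pace and stop on an object; "force" is the grip in N (left out, the last holds). Time passes only in rows, so rows that repeat a pose let the fingers close. It gives the time, the measured TCP pose, the force and the opening at its end, in the units of the state.
- observe(): the state, without advancing time (a new reading comes with each control period).
- cams.grab_frame(name): name is "side" or "top" or "wrist"; returns the picture (400x640x3 uint8, blue, green, red); there is no depth.
- cams.camera_info(name): a dict with "fovy" (degrees; the focal length in pixels is half the picture's height over the tangent of half this angle, whatever the lens; pixels are square), "cx", "cy" (the principal point, pixels), "distortion" ([k1, k2, p1, p2, k3] as OpenCV has them; the pictures are not rectified), "view" (4x4, takes a point from world to camera coordinates). Camera axes: x right, y down, z forward; pixel columns grow to the right and rows downward; lengths in mm; the calibration is good to about 2 mm. A picture is of the moment at which its call begins: read the wrist's pose just before it. camera_info takes no time and is no camera call; for the wrist camera it gives the pose at the moment of the call.
- job_done(): hands the job in, once; it reports no verdict.
Trained networks look in the newest picture that a camera, given by its name, has taken for a name from the list of things; names that differ only in an ending like _2 or _b are one class to them, and where a whole thing is asked for, a point or a joint stands for the part that bears it (a point fixed in the world has none). Each returns a list of dicts, best first, with "conf" (0 to 1); they miss things now and then, are a little off and sometimes report something else, mostly with a low value. They report only what shows in the picture. A call takes as long as a camera call.
- cams.search_frame(label, camera): "location" ([x, y, z] in mm, in world coordinates, good to about 4 mm: the middle of the surface that is visible of it).
- cams.mark_of(label, camera): "location" ([x, y, z] in mm, in world coordinates, good to about 4 mm: a listed point, or the origin of a listed thing).
The state is a dict: "t": time; "joint_positions": joint angles; "qd": joint speeds; "effort": joint torques, N m; "tcp_pos": TCP position; "orientation": TCP orientation; "force": force on the tool from outside, world axes, zero at the start; "torque": the same for the moment, N m; "opening": finger opening in mm.
Only numpy, scipy, OpenCV 4.12 (cv2) and the standard library are available. Lean on these libraries where they do the work, as an engineer would, in place of code of your own. Each camera call takes 0.05 s, during which the arm holds its last target.

## Working session

There is one attempt and no reset: what is moved stays moved. The work goes in short steps, Python scripts to look and compute and a tool call to move; the robot and the scene stay as the last step left them, time stands still between calls to the robot, and variables do not carry over. Pictures are saved under pics/ and viewed, and the job is handed in when it is done.

Besides the shell and the picture viewer there is one more tool, called as name(argument=value, ...), one argument or row to a line, values as JSON. step_arm: Moves the arm, as the interface text tells. Its arguments: {"type":"object","properties":{"moves":{"type":"array","items":{"type":"array","items":{"type":"array","items":{"type":"number"}}}},"fingers":{"type":"number"},"force":{"type":"number"}},"required":["moves"]}

```bash
mkdir -p pics; python3 - <<'E'
from station import observe,cams
import cv2
s=observe();print(s)
for c in ("top","side"):
    cv2.imwrite(f"pics/{c}0.png",cams.grab_frame(c)); 
    for l in ("brass_ring_grip","iron_ring_ear","bell_hammer_mid","ladle_mid"):
        print(c,l,[(d['conf'],d['location']) for d in cams.mark_of(l,c)[:2]])
    print({k:v for k,v in cams.camera_info(c).items()})
print(observe()['t'])
E
```

```text
{'t': 0.0, 'joint_positions': array([-1.31990201,  0.32182256, -0.07006727,  1.45164868,  0.0226193 ,
        1.37078885, -0.05691855]), 'qd': array([ 0.00010285, -0.00103222, -0.00077791, -0.00035996,  0.00176941,
        0.00210829, -0.00043376]), 'effort': array([ 4.01185443e-04, -4.93586898e+01, -3.82324727e-01, -3.14333117e+01,
        1.29204820e-02,  1.10667071e-02,  1.96866148e-05]), 'tcp_pos': array([152.42399461, 631.33838485, 230.2368596 ]), 'orientation': array([ 1.18121323e-01,  9.92998725e-01, -9.39060099e-04, -5.07250850e-05]), 'force': array([0.38468015, 0.16257443, 0.05161879]), 'torque': array([-0.00901088,  0.02997999, -0.02302204]), 'opening': 85.38879719903635}
top brass_ring_grip [(0.57, [593.0, -264.6, 90.7])]
top iron_ring_ear [(0.72, [618.8, 219.6, 103.0])]
top bell_hammer_mid [(0.64, [509.8, 13.7, 41.9])]
top ladle_mid [(0.66, [781.7, -48.5, 43.5])]
{'fovy': 43.24092253288508, 'cx': 316.18783450123294, 'cy': 196.20641048843785, 'distortion': array([-0.04129346,  0.        ,  0.        ,  0.        ,  0.        ]), 'view': array([[ 2.80045416e-02, -9.99244835
[... 329 characters left out ...]
0.56, [593.8, -262.3, 91.0])]
side iron_ring_ear [(0.66, [625.7, 216.8, 111.1])]
side bell_hammer_mid [(0.81, [514.8, 17.8, 40.2])]
side ladle_mid [(0.79, [779.8, -50.9, 44.3])]
{'fovy': 45.304353889288365, 'cx': 310.29189521614256, 'cy': 200.01234940434017, 'distortion': array([-0.00394729,  0.        ,  0.        ,  0.        ,  0.        ]), 'view': array([[ 8.02444435e-01, -5.96563767e-01, -1.39499661e-02,
        -5.25109155e+02],
       [-4.57765138e-01, -6.00411830e-01, -6.55710846e-01,
         3.67403689e+02],
       [ 3.82797607e-01,  5.32557327e-01, -7.54883226e-01,
         7.79484219e+02],
       [ 0.00000000e+00,  0.00000000e+00,  0.00000000e+00,
         1.00000000e+00]])}
0.5
```

View pics/top0.png

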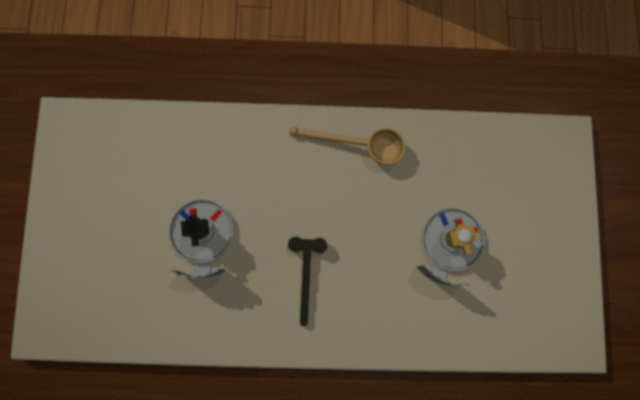

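View pics/side0.png

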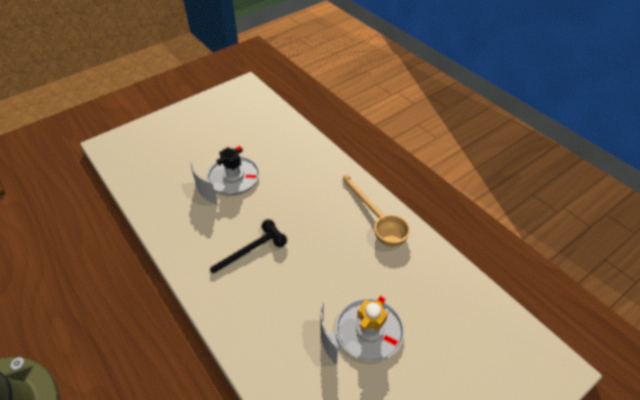

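Top view: the brass ring with lamp is at about (463,237), its red ear at (459,223), the pan's blue mark at (444,218) and red mark at (475,232). The black ring is at (195,228), the hammer at (306,280) and the ladle at (350,140). The side view agrees: brass ring at (373,312), black ring at (231,157).

```bash
cat > h.py <<'E'
from station import observe,cams
import numpy as np,cv2
from scipy.spatial.transform import Rotation as R
def tool():
    s=observe();return s,np.array(s['tcp_pos']),R.from_quat(s['orientation']).as_matrix()
def K(i):
    f=200/np.tan(np.radians(i['fovy']/2));return np.array([[f,0,i['cx']],[0,f,i['cy']],[0,0,1]])
def proj(P,i):
    V=i['view'];return cv2.projectPoints(np.array(P,float).reshape(-1,3),cv2.Rodrigues(V[:3,:3])[0],V[:3,3],K(i),np.array(i['distortion']))[0][:,0]
def toplane(px,i,z):
    u=cv2.undistortPoints(np.array(px,float).reshape(-1,1,2),K(i),np.array(i['distortion']))[:,0]
    V=i['view'];Rw=V[:3,:3].T;c=-Rw@V[:3,3]
    d=(Rw@np.c_[u,np.ones(len(u))].T).T
    return c+d*((z-c[2])/d[:,2])[:,None]
E
python3 - <<'E'
from h import *
s,p,Rm=tool();i=cams.camera_info("wrist");V=i['view'];c=-V[:3,:3].T@V[:3,3]
print(Rm.T@(c-p), Rm.T@V[:3,:3].T, i['fovy'],i['distortion'])
t=np.array([593,-263,230]);print(Rm.T@(t-p),Rm)
i=cams.camera_info("top");f=cv2.imread('pics/top0.png')
cv2.imwrite('pics/topz.png',cv2.resize(f[195:295,400:530],None,fx=6,fy=6,interpolation=cv2.INTER_CUBIC))
print(toplane([(454,240),(444,218),(475,233)],i,43),toplane([(463,237),(459,223)],i,106))
print(proj([593,-263,91],i))
E
```

```text
[ 7.11193400e+01 -5.45543699e-02 -1.42926519e+02] [[-1.68485406e-04 -9.59288279e-01 -2.82428699e-01]
 [ 9.99999940e-01 -2.46906351e-04  2.42075159e-04]
 [-3.01953302e-04 -2.82428642e-01  9.59288263e-01]] 62.075910802935795 [-0.05834953  0.          0.          0.          0.        ]
[-638.09357488 -766.61377966    1.30731723] [[-9.72114345e-01  2.34507350e-01  5.07316805e-05]
 [ 2.34507351e-01  9.72114346e-01  1.13509528e-05]
 [-4.66551125e-05  2.29313761e-05 -9.99999999e-01]]
[[ 588.56192678 -258.88121956   43.        ]
 [ 629.46616724 -240.43616095   43.        ]
 [ 602.84783525 -299.10957862   43.        ]] [[ 588.8724651  -255.97034997  106.        ]
 [ 613.28819168 -249.28947195  106.        ]]
[[464.21523313 235.49390254]]
```

View pics/topz.png

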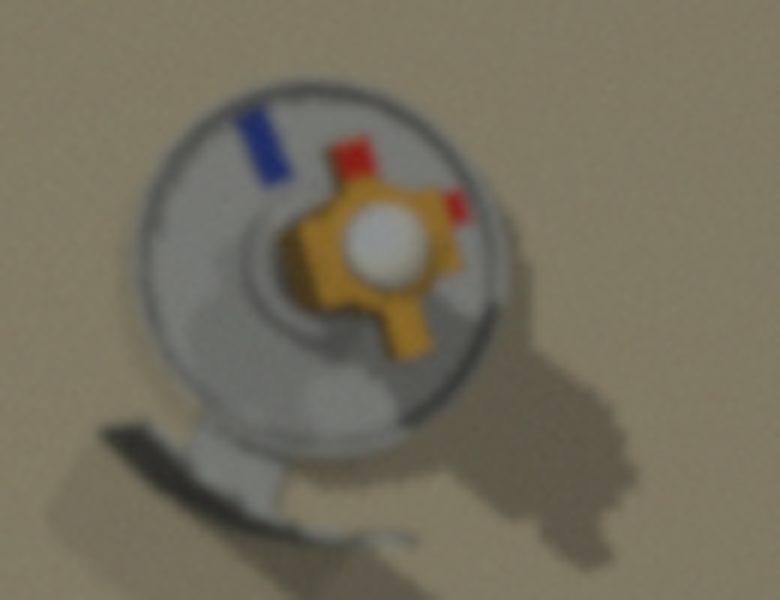

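Zoomed, the red-topped ear points about yaw +0.27 rad in the world and the ring axis is near (590,-260). I'll fly there along an outward arc.

step_arm(
  moves=[
    [[-0.039,-0.026,0,0],[-0.078,-0.052,0,0],[-0.117,-0.078,0,0],[-0.156,-0.104,0,0],[-0.195,-0.13,0,0],[-0.234,-0.156,0,0],[-0.273,-0.182,0,0],[-0.312,-0.208,0,0],[-0.351,-0.234,0,0],[-0.39,-0.26,0,0]],
  ],
  fingers=-1,
  force=30,
)

```text
t: 1.5
tcp_pos: [471.7, 286.2, 231.8]
orientation: [0.118, 0.993, 0.0, 0.0]
force: [1.1, 0.4, 0.3]
opening: 85.4
```

step_arm(
  moves=[
    [[-0.042,-0.026,0,0],[-0.06,-0.07,0,0],[-0.079,-0.113,0,0],[-0.097,-0.157,0,0],[-0.116,-0.2,0,0],[-0.134,-0.244,0,0],[-0.152,-0.287,0,0],[-0.171,-0.331,0,0],[-0.189,-0.374,0,0],[-0.208,-0.418,0,0]],
  ],
)

```text
t: 2.5
tcp_pos: [575.0, -169.0, 231.7]
orientation: [0.118, 0.993, 0.0, 0.001]
force: [1.1, -0.1, 1.0]
opening: 85.3
```

step_arm(
  moves=[
    [[-0.018,-0.043,0,-0.13],[-0.037,-0.086,0.01,-0.26],[-0.037,-0.086,0.02,-0.39],[-0.037,-0.086,0.03,-0.51],[-0.037,-0.086,0.03,-0.51]],
  ],
)

```text
t: 3.0
tcp_pos: [589.7, -259.7, 199.6]
orientation: [-0.136, 0.991, 0.001, -0.001]
force: [-0.3, 0.7, 0.0]
opening: 85.5
```

```bash
python3 - <<'E'
from h import *
s,p,Rm=tool();print(s['t'],p,s['joint_positions'],np.arctan2(Rm[1,1],Rm[0,1]))
i=cams.camera_info("wrist");f=cams.grab_frame("wrist");cv2.imwrite('pics/w1.png',f);np.save('wv1.npy',i['view'])
print([(d['conf'],d['location']) for d in cams.mark_of("brass_ring_grip","wrist")[:2]])
print(proj([[590,-261,91],[593,-263,91]],i))
E
```

```text
3.0 [ 589.68591004 -259.70403518  199.63096186] [-0.07253037  0.3587923   0.57196981  1.52629301 -0.19746404  1.31765795
  2.36415564] 1.8435995127011884
[(0.91, [591.3, -257.9, 91.5])]
[[322.81630009 194.94384309]
 [319.35347577 197.81477186]]
```

View pics/w1.png

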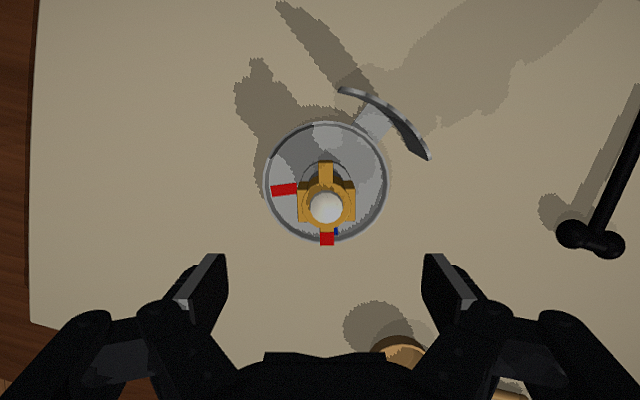

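Wrist view: brass ring at about (326,205) with the red ear at (327,238) and the other ear at (326,165). The jaws line up with the flats, and the lamp dome is at (326,208).

```bash
python3 - <<'E'
from h import *
f=cv2.imread('pics/w1.png');cv2.imwrite('pics/w1z.png',cv2.resize(f[140:260,260:400],None,fx=5,fy=5,interpolation=cv2.INTER_CUBIC))
i=cams.camera_info("wrist");s,p,Rm=tool()
print(toplane([(326,208),(327,161),(327,245),(298,190),(356,190)],i,106))
for c in [(590,-260),(591.3,-257.9),(588,-261)]:
  ex=np.array([np.cos(.27),np.sin(.27)]);
  print(c,proj([[*c,106],[c[0]+33*ex[0],c[1]+33*ex[1],106],[c[0]-33*ex[0],c[1]-33*ex[1],106]],i))
E
```

```text
[[ 596.88904773 -256.77995944  106.        ]
 [ 562.21224183 -265.70318569  106.        ]
 [ 625.96363035 -247.85474342  106.        ]
 [ 588.90771144 -280.59335863  106.        ]
 [ 577.39337753 -239.08414721  106.        ]]
(590, -260) [[324.32876083 198.46672051]
 [324.29936547 239.21146918]
 [324.36057159 154.54858132]]
(591.3, -257.9) [[326.56492945 200.78772795]
 [326.45274654 241.3614022 ]
 [326.68161545 157.04714925]]
(588, -261) [[323.75401071 195.6459232 ]
 [323.74580708 236.59790886]
 [323.7641226  151.51299029]]
```

View pics/w1z.png

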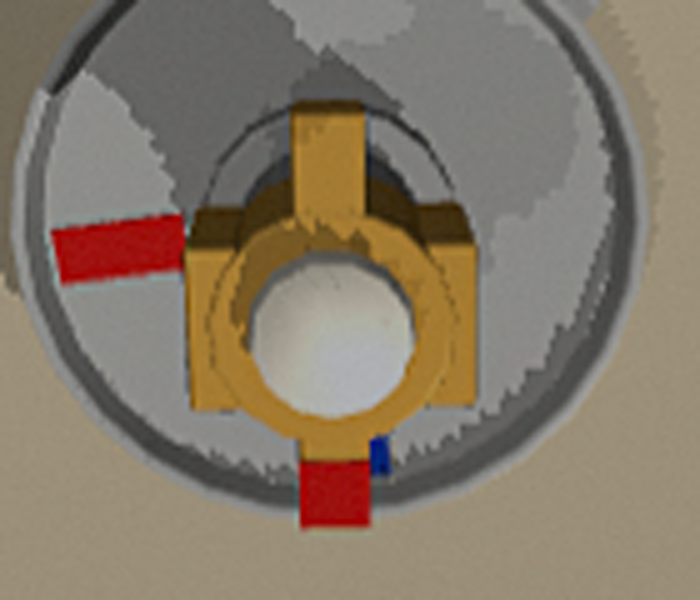

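step_arm(
  moves=[
    [[-0.005,0.0013,0.02,0],[-0.005,0.0013,0.05,0],[-0.005,0.0013,0.08,0],[-0.005,0.0013,0.105,0],[-0.005,0.0013,0.12,0],[-0.005,0.0013,0.13,0],[-0.005,0.0013,0.13,0]],
  ],
)

```text
t: 3.8
tcp_pos: [594.9, -256.7, 70.8]
orientation: [-0.136, 0.991, 0.0, -0.0]
force: [-0.3, 0.3, -0.0]
opening: 85.4
```

```bash
python3 - <<'E'
from h import *
s,p,Rm=tool();print(s['t'],p,s['force'])
f=cams.grab_frame("wrist");cv2.imwrite('pics/w2.png',f)
E
```

```text
3.8 [ 594.88473213 -256.7378102    70.77820877] [-2.53619533e-01  2.99156657e-01 -3.39088406e-05]
```

View pics/w2.png

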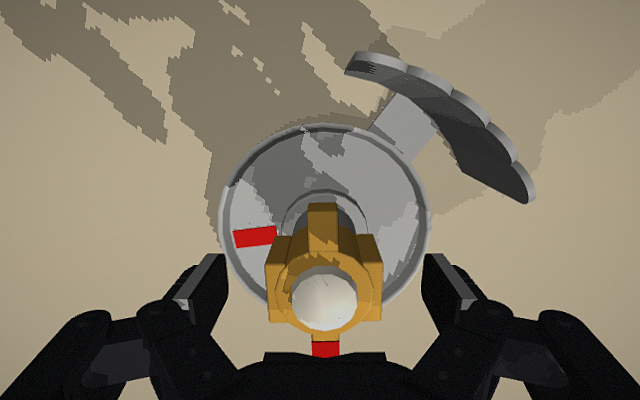

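The ring spans columns 266–382, centred between the pads at 226 and 424. The gripper is clear of the pan and reflector, so I'll close gently.

step_arm(
  moves=[
    [[0,0,0,0],[0,0,0,0],[0,0,0,0],[0,0,0,0],[0,0,0,0],[0,0,0,0],[0,0,0,0],[0,0,0,0]],
  ],
  fingers=1,
  force=30,
)

```text
t: 4.65
tcp_pos: [595.5, -256.8, 72.5]
orientation: [-0.136, 0.991, 0.0, 0.001]
force: [-1.8, 2.5, 5.8]
opening: 43.6
```

```bash
python3 - <<'E'
from h import *
s,p,Rm=tool();print(s['t'],p,s['force'],s['torque'],s['opening'])
f=cams.grab_frame("wrist");cv2.imwrite('pics/w3.png',f)
E
```

```text
4.65 [ 595.53048865 -256.81764438   72.50146523] [-1.77644324  2.45919247  5.84987363] [ 0.43725987  0.40162603 -0.01561881] 43.60723947227766
```

View pics/w3.png

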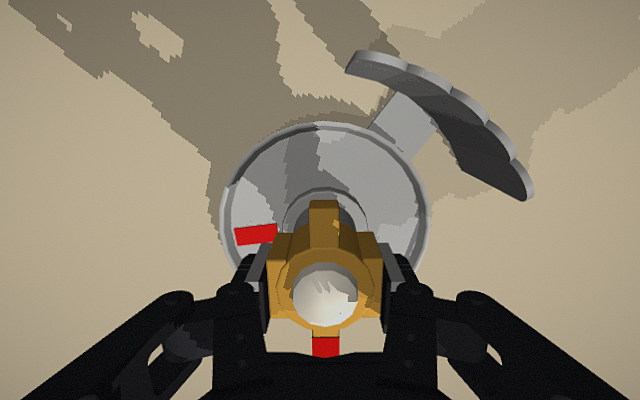

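The ring is gripped (43.6 mm, low forces). Now turning clockwise.

step_arm(
  moves=[
    [[0,0,0,0.1],[0,0,0,0.2],[0,0,0,0.3],[0,0,0,0.4],[0,0,0,0.5],[0,0,0,0.6],[0,0,0,0.7],[0,0,0,0.8],[0,0,0,0.8]],
  ],
)

```text
t: 5.6
tcp_pos: [595.3, -258.9, 72.5]
orientation: [0.261, 0.965, -0.001, 0.001]
force: [-0.9, -2.0, 5.3]
opening: 43.6
```

```bash
python3 - <<'E'
from h import *
s,p,Rm=tool();print(s['t'],p,s['force'],s['torque'],s['opening'],np.arctan2(Rm[1,1],Rm[0,1]),s['joint_positions'])
f=cams.grab_frame("wrist");cv2.imwrite('pics/w4.png',f)
E
```

```text
5.6 [ 595.31025404 -258.85294623   72.53046754] [-0.88534395 -2.0433514   5.27434614] [-0.21563376  0.26563254  0.04676356] 43.628506647409644 1.0418377259372615 [-0.16552686  0.51167683  0.69761696  1.65217429 -0.35769063  1.10721345
  1.67228727]
```

View pics/w4.png

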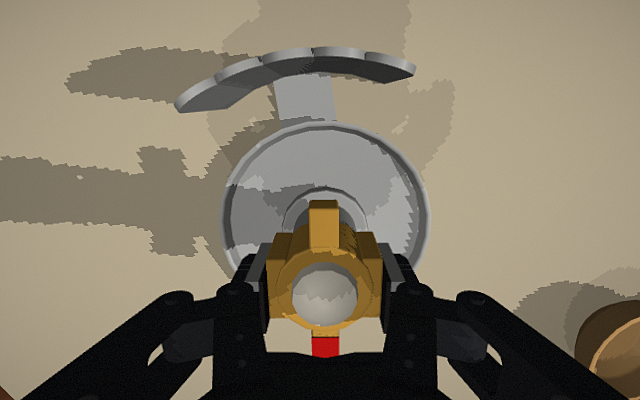

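step_arm(
  moves=[
    [[0,0,0,0.1],[0,0,0,0.2],[0,0,0,0.3],[0,0,0,0.4],[0,0,0,0.5],[0,0,0,0.58],[0,0,0,0.62],[0,0,0,0.62]],
  ],
)

```text
t: 6.45
tcp_pos: [594.2, -259.9, 72.5]
orientation: [0.543, 0.839, -0.001, 0.001]
force: [-3.7, -3.3, 6.5]
opening: 44.0
```

```bash
python3 - <<'E'
from h import *
s,p,Rm=tool();print(s['t'],p,s['force'],s['torque'],s['opening'],np.arctan2(Rm[1,1],Rm[0,1]))
f=cams.grab_frame("wrist");cv2.imwrite('pics/w5.png',f)
f=cams.grab_frame("top");cv2.imwrite('pics/t5.png',f)
E
```

```text
6.45 [ 594.15178928 -259.90749459   72.52183129] [-3.7023246  -3.31484085  6.47452802] [-0.49544358  0.71017059 -0.05958494] 44.01667689134342 0.4219071741177791
```

View pics/w5.png

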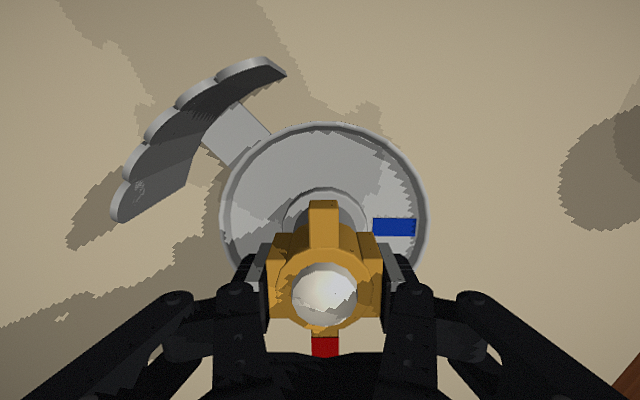

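Ear and jaws turned together. The blue mark at (394,227) is now almost square to the ears and the torque has reversed, so we are past the crest. Nudging on to the stop.

step_arm(
  moves=[
    [[0,0,0,0.03],[0,0,0,0.06],[0,0,0,0.06]],
  ],
)

```text
t: 6.85
tcp_pos: [594.1, -260.1, 72.5]
orientation: [0.566, 0.824, -0.002, 0.001]
force: [-3.7, -4.1, 6.3]
opening: 43.5
```

```bash
python3 - <<'E'
from h import *
s,p,Rm=tool();print(s['t'],p,s['force'],s['torque'],s['opening'],np.arctan2(Rm[1,1],Rm[0,1]))
E
```

```text
6.85 [ 594.09421846 -260.06773459   72.52802667] [-3.65363546 -4.05725813  6.30337234] [-0.75807956  0.81698797  1.42934333] 43.49491835344155 0.3669726996245076
```

Torque rose to 1.43 N m, so the ring is at the stop. I'll ease off a little, open, look, and lift.

step_arm(
  moves=[
    [[0,0,0,-0.02],[0,0,0,-0.02]],
  ],
)

```text
t: 7.05
tcp_pos: [594.1, -260.0, 72.5]
orientation: [0.559, 0.829, -0.001, 0.001]
force: [-3.6, -2.8, 5.9]
opening: 43.6
```

step_arm(
  moves=[
    [[0,0,0,0],[0,0,0,0],[0,0,0,0],[0,0,0,0],[0,0,0,0],[0,0,0,0],[0,0,0,0]],
  ],
  fingers=-1,
)

```text
t: 7.75
tcp_pos: [595.1, -257.1, 71.3]
orientation: [0.559, 0.829, 0.0, -0.0]
force: [-0.5, -1.1, -0.3]
opening: 85.5
```

step_arm(
  moves=[
    [[0,0,-0.02,0],[0,0,-0.05,0],[0,0,-0.09,0],[0,0,-0.13,0],[0,0,-0.15,0],[0,0,-0.15,0]],
  ],
)

```text
t: 8.35
tcp_pos: [596.6, -258.5, 225.3]
orientation: [0.559, 0.829, 0.001, 0.003]
force: [0.1, -0.6, -0.5]
opening: 85.3
```

```bash
python3 - <<'E'
from h import *
s,p,Rm=tool();print(s['t'],p,s['force'],s['torque'],s['opening'],np.arctan2(Rm[1,1],Rm[0,1]))
f=cams.grab_frame("wrist");i=cams.camera_info("wrist");cv2.imwrite('pics/w6.png',f);cv2.imwrite('pics/w6z.png',cv2.resize(f[120:270,240:420],None,fx=4,fy=4,interpolation=cv2.INTER_CUBIC))
f=cams.grab_frame("side");cv2.imwrite('pics/s6.png',f)
E
```

```text
8.35 [ 596.64318594 -258.46244557  225.30600904] [ 0.0504365  -0.57195181 -0.49153404] [ 0.01390568  0.00362545 -0.00484022] 85.34560595486005 0.383858706310584
```

View pics/w6z.png

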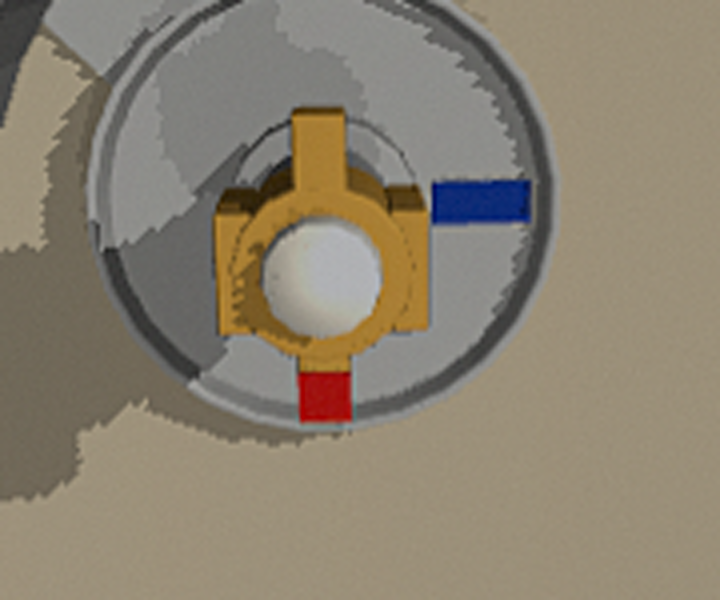

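View pics/s6.png

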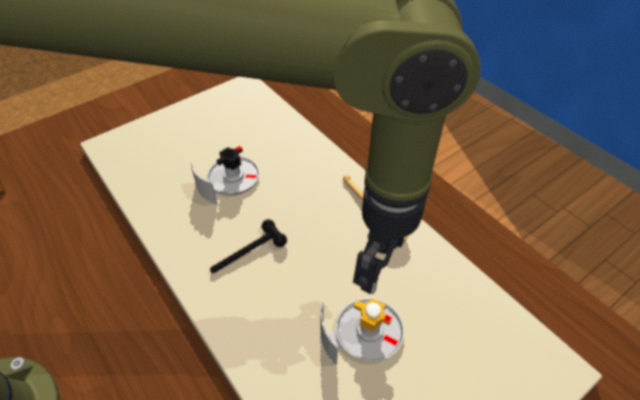

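The ear hides the red mark and the blue mark sits square to it, at (361,170) in the full frame. In the side view the black ring, hammer and ladle look unmoved, and the gripper is clear.

```bash
python3 - <<'E'
from station import job_done
print(job_done())
E
```

```text
the job is handed in; nothing more can be done
None
```

The brass ring is locked and I've handed the job in, at about 8.5 s of the 27 s allowed. I gripped the ring by its flats and turned it clockwise about 1.48 rad. The torque rose to 1.4 N m at the stop, so I eased off slightly, opened the gripper and lifted clear.

- **Locked:** the last wrist picture shows the red-topped ear over the red mark (now hidden beneath it), with the blue mark square to it.
- **Left alone:** the last side picture shows the black ring and hammer where they were. The arm hides most of the ladle there, but what shows of it has not moved.
- **Forces:** the readings at the end of each move stayed below about 10 N, and nothing was touching the gripper after release.
- **Disagreement:** the different cameras placed the ring's axis up to about 6 mm apart. I went with the wrist picture, and the ring sat centred between the pads before I closed them.

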